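# Open the cream tester case

## Robot

A 6-joint arm with a two-finger parallel gripper is mounted at the origin on the work surface. World frame = base frame: x ahead of the robot, y to its left, z up, the work surface at z = 0. Lengths are in mm, angles in rad, forces in N, time in s.
With the tool pointing down it reaches from about 275 to 725 mm from the base axis. Payload 5.6 kg.
Tool frame: the origin (TCP) lies on the centre line of the jaws, within the pads' length; the fingertips stand arm.tcp_to_tips ahead of it and the grasp point (between the pads) lies 2 mm behind it (arm.tcp_to_tips is the distance from the TCP to the fingertips, in mm); z points along the fingers, y is the direction in which the jaws open and shut (so a half turn about z gives the same grasp; the last joint's range is limited). The gripper opens to 85 mm and grips with 20 to 120 N. Pads are 22 mm wide; open, the fingers measure 114 mm over their backs; the gripper's body (76 mm by 85 mm) begins 54 mm behind the grasp point. The pads swing forward as they close: fully open they stand 13 mm farther back than shut.
Start: joints at [-0.902, 0.255, 0.108, 0, -1.424, -0.285], TCP at [205.964, -509.972, 248.283] pointing down, gripper open.
Joint ranges: [-2.95, 2.95], [-1.21, 1.97], [-1.09, 1.5], [-2.87, 1.71], [-2.94, -0.07], [-3.05, 3.05]. Speed limits (rad/s): [2.57, 2.57, 3.14, 3.14, 3.14, 3.14].

## Interface

Orientations are given as a unit quaternion [w, x, y, z].
In Python, from station import arm gives the robot as it stands. The module is installed in compiled form; this text tells all that it offers.
- The arm moves only by the tool arm_command, never from a script. Its argument "steps" is a list that holds one entry, the list of rows, each a list of 7 numbers: the shift along the world's x, y, z in mm, then the turn, a rotation vector about the world's x, y, z in rad, then the finger opening in mm, from 0 to 85.4. A call has 1 to 5 rows; each row shifts and turns the pose as measured when the row begins; what a row does not reach is not made up. A row lasts 1/8 s, in which the tool goes at most 62.5 mm and 10.7 degrees, less where a joint would pass 70% of its speed; a pose out of reach is approached as far as the arm can. A call is refused whole if a number of a shift passes 62.5 or a number of a turn 0.188, either way. A call with a gripper value outside its range is refused whole. The fingers move at their own pace and stop on an object; the grip force is fixed at half the most. Time passes only in rows, so rows that do not move let the fingers close. It gives the time, the measured TCP pose, the force and the opening at its end, in the units of the state.
- arm.get_obs(): the state, without advancing time (a new reading comes with each control period).
- arm.grab_frame(name): name is "scene" or "top"; returns a dict with "frame" (480x640x3 uint8, red, green, blue), "fx", "fy", "cx", "cy" (pixels), "k1" (the pictures are not rectified: a ray, as slopes to the right and down, at radius r is drawn at 1 + k1 r^2 times it, then the intrinsics apply), "extrinsics" (4x4, takes a point from world to camera coordinates). Camera axes: x right, y down, z forward; pixel columns grow to the right and rows downward; lengths in mm; the calibration is good to about 2 mm. A picture is of the moment at which its call begins. There is no depth.
- arm.sign_off(): hands the job in, once; it reports no verdict.
The state is a dict: "time": time; "joints": joint angles; "joint_vel": joint speeds; "joint_torque": joint torques, N m; "ee_pos": TCP position; "tool_rot": TCP orientation; "force": force on the tool from outside, world axes, zero at the start; "wrist_torque": the same for the moment, N m; "opening": finger opening in mm.
Only numpy, scipy, OpenCV 4.12 (cv2) and the standard library are available. Lean on these libraries where they do the work, as an engineer would, in place of code of your own. Each camera call takes 0.05 s, during which the arm holds its last target.

## Task

Two sprung wooden tester cases stand on the shop counter; one holds round cream jars, the other square-cornered soap bars. Slide the thumb latch of the case with the round jars sideways, to the left, so that its cover springs fully open, and leave the cover of the soap case shut.

Things in the scene. Friction and masses are not known exactly. Their poses are not given: they have to be found in the camera images.
- cream_thumb (a point): Centre of the latch's thumb piece on the jar case: upright ribbed steel block 20 mm (x) by 14 mm (y), 22 mm high, this point 77 mm above the counter, 22 mm above the case's front ledge. Its 11 mm high foot is 24 by 14 mm; a tongue from it reaches 29 mm in +x over a tab of the cover. Axes: +x to the case's far side (hinge), +y the way it slides to release (robot's left), z up.
- cream_latch (a joint): Travel of that latch in m: 0 at its right end, 0.022 at its left end; starts at 0 to 0.004. Past 0.012 the cover is free. About 2 N of friction, no spring: it stays where left. The case is fixed, 170 (x) by 150 (y) by 55 mm high, its middle 60 mm in +x and 12 mm in +y from the thumb piece at 0. Four round jars, 42 mm across, show through its window.
- cream_cover (a joint): Angle of the jar case's window cover in rad: 0 shut, growing as it swings up and back about its far edge, 1.75 fully open. 110 (x) by 150 (y) by 8 mm, it lies on the case and starts 35 mm in +x from the thumb piece. Freed by the latch, its spring lifts it to fully open in about 2 s and keeps it there.
- soap_cover (a joint): Angle of the soap case's cover in rad, same meaning; it starts shut and must stay so. This second case is the same in all but its contents: four soap bars, 38 by 56 mm. The two cases stand side by side, either one on the left.
There are look-alikes about, which are no part of the job. Leave any blue look-alike of the part that bears soap_cover alone. Leave any purple look-alike of the part that bears cream_thumb alone.

How it is judged:
By the outcome, as a careful person would: the job done as asked, in the order asked, and still so for the second after the job is handed in, with the robot touching nothing.
It also fails if it takes over 32 s, if anything falls off the work surface, if the arm or the gripper's body presses on something with over 40 N, if the wrist force passes 120 N, or if a joint passes its speed limit or range.

## Working session

There is one attempt and no reset: what is moved stays moved. The work goes in short steps, Python scripts to look and compute and a tool call to move; the robot and the scene stay as the last step left them, time stands still between calls to the robot, and variables do not carry over. Pictures are saved under pics/ and viewed, and the job is handed in when it is done.

Besides the shell and the picture viewer there is one more tool, called after ">>>" in YAML: its name, and indented under it one key for each argument. arm_command: Moves the arm, as the interface text tells. Its arguments: {"type":"object","properties":{"steps":{"type":"array"}},"required":["steps"]}

```bash
mkdir -p pics
python3 - <<'E'
from station import arm
import cv2,pickle
o=arm.get_obs();print({k:o[k] for k in('time','ee_pos','tool_rot','opening','force')},arm.tcp_to_tips)
for n in('scene','top'):
    f=arm.grab_frame(n);pickle.dump(f,open(n+'.pkl','wb'))
    cv2.imwrite(f'pics/{n}0.png',f['frame'][...,::-1]);print(n,f['fx'],f['k1'],f['extrinsics'])
E
```

```text
{'time': 0.0, 'ee_pos': array([ 205.83617884, -509.5315771 ,  247.39816924]), 'tool_rot': array([-1.96715936e-04, -1.90690436e-01,  9.81649773e-01,  9.18045023e-04]), 'opening': 85.28712382923514, 'force': array([-0.01490469, -0.87231947, -0.72206379])} 17.0
scene 471.848525622012 -0.11084232904112057 [[ 5.87562896e-01  8.08974529e-01 -1.81674156e-02 -1.85191953e+02]
 [ 6.08290297e-01 -4.56388093e-01 -6.49378798e-01 -2.73353601e+02]
 [-5.33622299e-01  3.70499824e-01 -7.60248066e-01  1.36886999e+03]
 [ 0.00000000e+00  0.00000000e+00  0.00000000e+00  1.00000000e+00]]
top 454.57380464761167 -0.05354914532367432 [[-3.69134525e-03 -9.99986550e-01 -3.64339100e-03 -9.88527537e+01]
 [-9.98762724e-01  3.86746521e-03 -4.95788551e-02  4.71573069e+02]
 [ 4.95922789e-02  3.45587045e-03 -9.98763567e-01  9.80086173e+02]
 [ 0.00000000e+00  0.00000000e+00  0.00000000e+00  1.00000000e+00]]
```

View pics/top0.png

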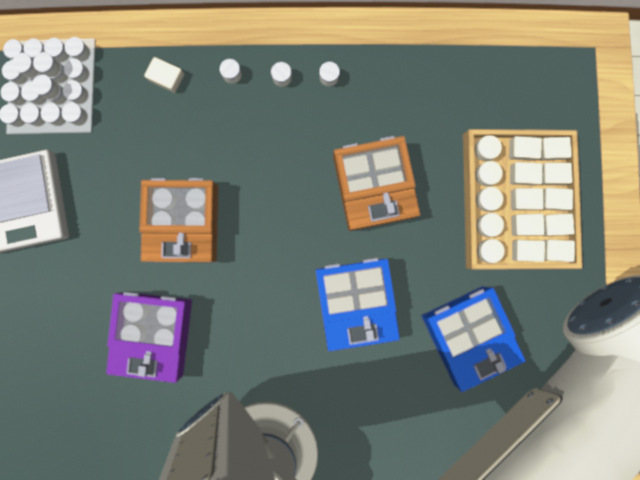

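View pics/scene0.png

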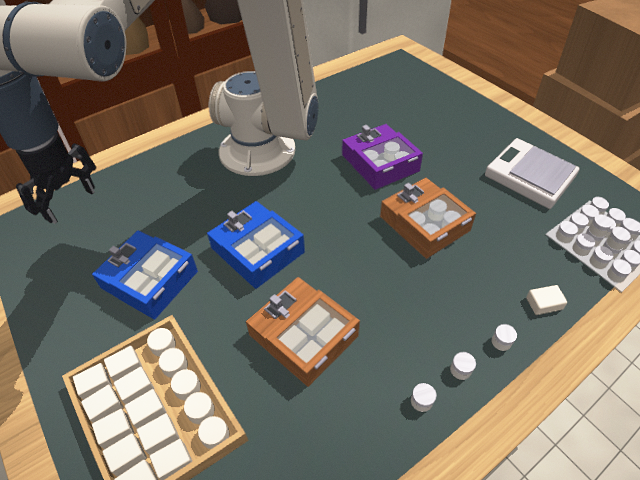

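The brown jar case is at top (177,220) and scene (428,215); the brown soap case is at top (376,182). I'll zoom in on the jar case's latch.

```bash
cat > h.py <<'E'
import numpy as np,cv2
def K(f): return np.array([[f['fx'],0,f['cx']],[0,f['fy'],f['cy']],[0,0,1.]]),np.array([f['k1'],0,0,0,0.])
def proj(f,P):
    E=f['extrinsics'];k,d=K(f)
    return cv2.projectPoints(np.array(P,float).reshape(-1,3),cv2.Rodrigues(E[:3,:3])[0],E[:3,3],k,d)[0].reshape(-1,2)
def ray(f,uv):
    k,d=K(f);E=f['extrinsics'];n=cv2.undistortPoints(np.array([[uv]],float),k,d)[0,0]
    return -E[:3,:3].T@E[:3,3],E[:3,:3].T@np.array([n[0],n[1],1])
def plane(f,uv,z):
    c,r=ray(f,uv);return c+r*(z-c[2])/r[2]
E
python3 - <<'E'
import pickle,cv2
t=pickle.load(open('top.pkl','rb'))['frame'];s=pickle.load(open('scene.pkl','rb'))['frame']
a=cv2.resize(t[170:270,130:230],None,fx=6,fy=6,interpolation=2)
b=cv2.resize(s[170:260,375:485],None,fx=7,fy=6.6667,interpolation=2)
cv2.imwrite('pics/tz.png',a[...,::-1]);cv2.imwrite('pics/sz.png',b[...,::-1])
E
```

```text
(no output)
```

View pics/tz.png

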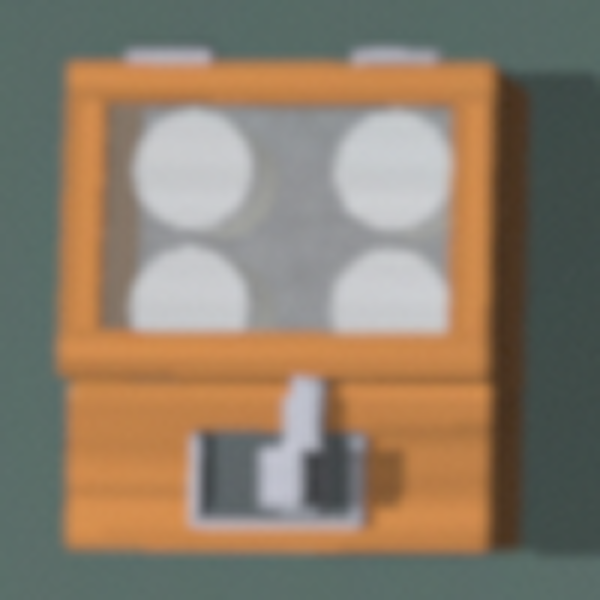

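View pics/sz.png

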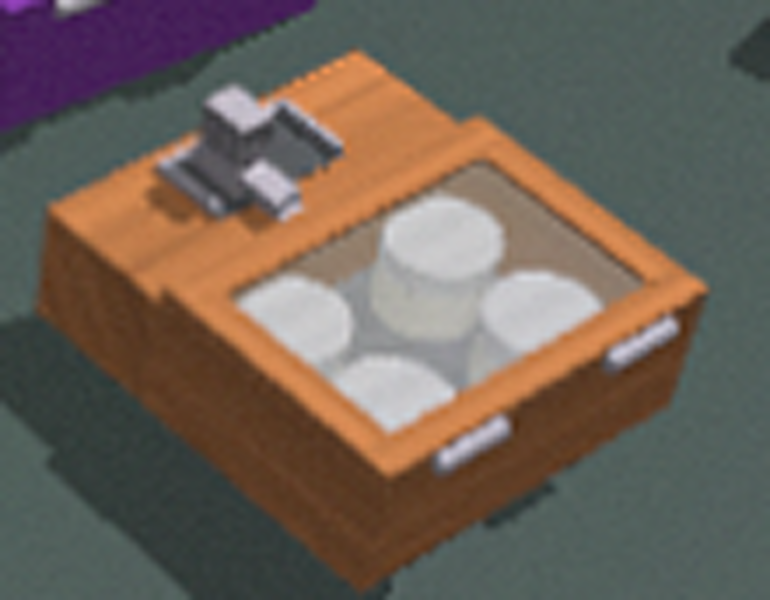

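Run:
```python
import pickle,numpy as np
from h import *
t=pickle.load(open('top.pkl','rb'));s=pickle.load(open('scene.pkl','rb'))
print(plane(t,(176.6,249.5),88),plane(s,(409,186.2),88))
c1,r1=ray(t,(176.6,249.5));c2,r2=ray(s,(409,186.2))
x=np.linalg.lstsq(np.c_[r1,-r2],c2-c1,rcond=None)[0];print(c1+r1*x[0],c2+r2*x[1])
# case corners ledge z=55 : front left/right
T=lambda u,v:(u/6+130,v/6+170)
a=plane(t,T(66,548),55);b=plane(t,T(490,549),55);print(a,b)
# cover front corners z~63
print(plane(t,T(58,372),63),plane(t,T(490,376),63),plane(t,T(65,62),63),plane(t,T(497,62),63))
```

```text
[441.88605947 174.24650151  88.        ] [442.9816688  170.36634783  88.        ]
[441.94467399 175.06764725  85.30356905] [440.57143412 173.16176225  84.69331751]
[417.96547044 259.70809166  55.        ] [417.33645622 110.14435317  55.        ]
[479.1813562  260.33894621  63.        ] [477.15468783 108.74047471  63.        ] [587.96859019 259.82041996  63.        ] [586.69038088 107.26721501  63.        ]
```

The thumb piece is at about (442, 173.5) and the case yaw is close to 0. I'll push it with closed fingers from its right side.

>>> arm_command:
  steps:
    - [[20,56,0,0,0,-0.08,0],[20,56,0,0,0,-0.08,0],[20,56,0,0,0,-0.08,0],[20,56,0,0,0,-0.08,0],[20,56,0,0,0,-0.06,0]]

```text
time: 0.72
ee_pos: [305.4, -223.7, 243.5]
tool_rot: [-0.002, 0.008, 1.0, 0.004]
force: [1.9, -0.7, 0.1]
opening: 0.1
```

>>> arm_command:
  steps:
    - [[20,56,0,0,0,0,0],[20,56,0,0,0,0,0],[20,56,0,0,0,0,0],[20,56,0,0,0,0,0],[20,56,0,0,0,0,0]]

```text
time: 1.35
ee_pos: [405.1, 66.3, 243.4]
tool_rot: [-0.001, 0.008, 1.0, 0.004]
force: [0.7, -0.6, -0.2]
opening: 0.1
```

Run:
```python
from station import arm
from scipy.spatial.transform import Rotation as R
o=arm.get_obs();print(o)
q=o['tool_rot'];print(R.from_quat([*q[1:],q[0]]).as_matrix())
```

```text
{'time': 1.35, 'joints': array([ 0.54056768, -0.02349814, -0.22199229, -0.00807542, -1.36942978,
       -2.12591795]), 'joint_vel': array([ 0.91134694,  0.42601712,  0.39585328,  0.00604987,  0.03725611,
       -0.90601771]), 'joint_torque': array([ -3.54317464, -25.45354128,  22.09645271,   4.96785522,
        -0.17743334,   1.12096433]), 'ee_pos': array([405.10589963,  66.2598006 , 243.4110702 ]), 'tool_rot': array([-8.35138915e-04,  8.07871173e-03,  9.99958505e-01,  4.12615576e-03]), 'force': array([ 0.66916525, -0.57173731, -0.24782446]), 'wrist_torque': array([-0.09709262, -0.24660334,  0.0126627 ]), 'opening': 0.10757089067386695}
[[-0.99986807  0.01616364 -0.00160354]
 [ 0.01614986  0.99983542  0.00826546]
 [ 0.00173688  0.00823848 -0.99996455]]
```

>>> arm_command:
  steps:
    - [[20,40,0,0,0,0,0],[10,20,-30,0,0,0,0],[0,0,-40,0,0,0,0],[0,0,-40,0,0,0,0],[0,0,0,0,0,0,0]]

```text
time: 1.98
ee_pos: [435.1, 132.5, 129.0]
tool_rot: [-0.002, 0.005, 1.0, 0.004]
force: [-0.7, -1.3, 0.9]
opening: -0.0
```

```bash
cat > look.py <<'E'
from station import arm
import cv2,sys
o=arm.get_obs();print(o['time'],o['ee_pos'],o['force'])
n=sys.argv[1]
t=arm.grab_frame('top')['frame'];s=arm.grab_frame('scene')['frame']
a=cv2.resize(t[160:290,110:243],(390,390),interpolation=2);b=cv2.resize(s[120:250,350:483],(390,390),interpolation=2)
cv2.imwrite(f'pics/{n}.png',cv2.hconcat([a,b])[...,::-1])
E
python3 look.py l1
```

```text
1.975 [435.1493201  132.52699685 128.9669315 ] [-0.74623077 -1.25712231  0.8579524 ]
```

View pics/l1.png

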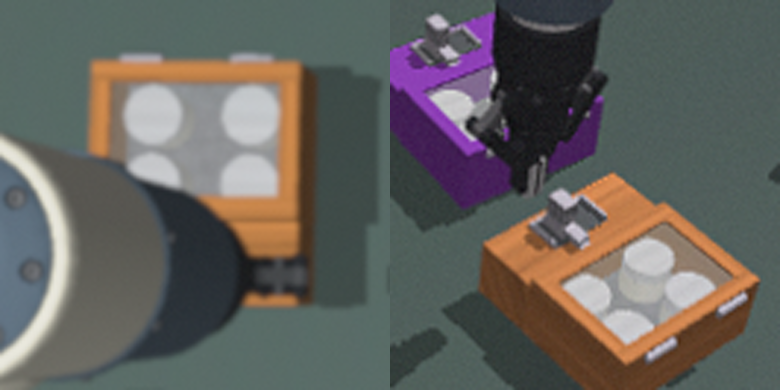

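The closed fingertips are right of the thumb piece and above the ledge. Lowering, then pushing left.

>>> arm_command:
  steps:
    - [[2,0,-20,0,0,0,0],[0,0,-17,0,0,0,0],[0,0,0,0,0,0,0]]

```text
time: 2.45
ee_pos: [444.0, 135.5, 101.6]
tool_rot: [0.007, 0.004, 1.0, 0.008]
force: [-0.0, 0.3, 1.1]
opening: -0.1
```

>>> arm_command:
  steps:
    - [[0,8,0,0,0,0,0],[0,6,0,0,0,0,0],[0,4,0,0,0,0,0],[0,0,0,0,0,0,0]]

```text
time: 2.95
ee_pos: [446.4, 156.3, 105.9]
tool_rot: [0.01, 0.004, 1.0, 0.01]
force: [1.3, -0.4, -0.0]
opening: -0.2
```

```bash
python3 look.py l2
```

```text
2.95 [446.35143049 156.27278413 105.88695933] [ 1.25232088 -0.39046212 -0.03047073]
```

View pics/l2.png

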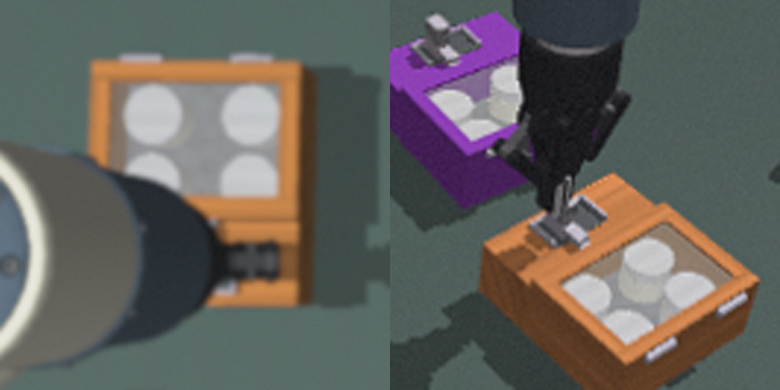

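The pose drifted up and in +x, so the tips are at z≈89, level with the thumb's top. I'll back off and correct it.

>>> arm_command:
  steps:
    - [[-6,-16,0,0,0,0,0],[0,0,0,0,0,0,0]]

```text
time: 3.3
ee_pos: [439.4, 138.5, 105.4]
tool_rot: [0.009, 0.004, 1.0, 0.01]
force: [-1.2, -0.0, 0.3]
opening: -0.1
```

>>> arm_command:
  steps:
    - [[0,-4,-10,0,0,0,0],[0,0,0,0,0,0,0]]

```text
time: 3.55
ee_pos: [439.2, 133.7, 94.6]
tool_rot: [0.009, 0.004, 1.0, 0.01]
force: [0.8, -0.7, -0.1]
opening: 0.2
```

>>> arm_command:
  steps:
    - [[-3,0,-5,0,0,0,0],[0,0,0,0,0,0,0]]

```text
time: 3.8
ee_pos: [436.0, 133.6, 89.0]
tool_rot: [0.009, 0.004, 1.0, 0.009]
force: [0.5, 0.1, 0.1]
opening: 0.0
```

>>> arm_command:
  steps:
    - [[0,8,0,0,0,0,0],[0,0,0,0,0,0,0]]

```text
time: 4.05
ee_pos: [436.3, 142.5, 89.2]
tool_rot: [0.009, 0.004, 1.0, 0.009]
force: [-0.0, 0.1, 0.1]
opening: -0.1
```

>>> arm_command:
  steps:
    - [[0,5,0,0,0,0,0],[0,4,0,0,0,0,0],[0,0,0,0,0,0,0]]

```text
time: 4.42
ee_pos: [436.4, 152.5, 89.4]
tool_rot: [0.01, 0.004, 1.0, 0.01]
force: [0.0, -0.9, -0.1]
opening: 0.1
```

```bash
python3 look.py l3
```

```text
4.425 [436.39122859 152.53636783  89.36868209] [ 0.031444   -0.9113104  -0.10348719]
```

View pics/l3.png

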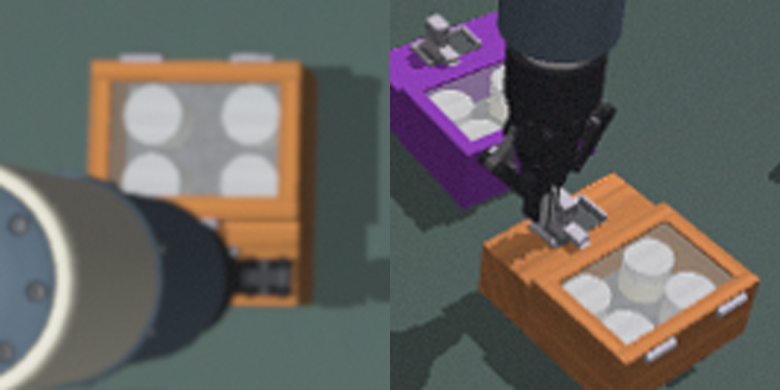

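The closed fingers are just beside the thumb piece, at the right height. Next, the push in small rows.

>>> arm_command:
  steps:
    - [[0,4,0,0,0,0,0],[0,4,0,0,0,0,0],[0,0,0,0,0,0,0]]

```text
time: 4.9
ee_pos: [436.4, 160.0, 89.4]
tool_rot: [0.01, 0.004, 1.0, 0.009]
force: [-0.3, 0.0, -0.0]
opening: -0.1
```

>>> arm_command:
  steps:
    - [[0,4,0,0,0,0,0],[0,3,0,0,0,0,0],[0,0,0,0,0,0,0]]

```text
time: 5.28
ee_pos: [436.5, 167.5, 89.4]
tool_rot: [0.01, 0.004, 1.0, 0.009]
force: [0.4, -0.8, -0.2]
opening: 0.1
```

```bash
python3 look.py l4
```

```text
5.275 [436.49854306 167.53376795  89.37158831] [ 0.37764503 -0.79937237 -0.22642986]
```

View pics/l4.png

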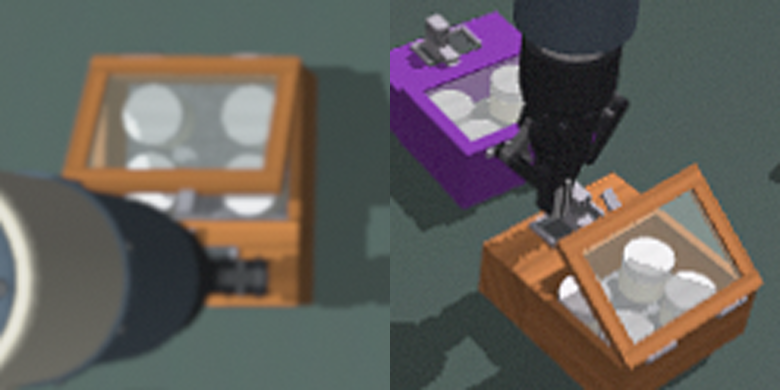

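The cover is free and rising. I'll push a few more mm for margin, then back off away from the cover.

>>> arm_command:
  steps:
    - [[0,3,0,0,0,0,0],[0,0,0,0,0,0,0],[-2,-10,0,0,0,0,0],[-2,-10,0,0,0,0,0],[0,0,0,0,0,0,0]]

```text
time: 6.0
ee_pos: [431.9, 149.4, 89.3]
tool_rot: [0.01, 0.005, 1.0, 0.01]
force: [-0.7, 0.1, 0.3]
opening: 0.2
```

>>> arm_command:
  steps:
    - [[-20,-10,10,0,0,0,0],[-30,-20,20,0,0,0,0],[-20,-40,30,0,0,0,0],[0,-50,20,0,0,0,0],[0,-50,20,0,0,0,0]]

```text
time: 6.62
ee_pos: [359.1, -23.5, 191.4]
tool_rot: [0.01, 0.002, 1.0, 0.009]
force: [1.4, 0.1, 0.0]
opening: 0.3
```

>>> arm_command:
  steps:
    - [[0,-50,20,0,0,0,0],[0,-50,20,0,0,0,0],[0,-50,0,0,0,0,0],[0,0,0,0,0,0,0],[0,0,0,0,0,0,0]]

```text
time: 7.25
ee_pos: [358.3, -181.4, 235.5]
tool_rot: [0.014, 0.005, 1.0, 0.009]
force: [-0.8, -0.2, 0.2]
opening: -0.1
```

>>> arm_command:
  steps:
    - [[0,0,0,0,0,0,0],[0,0,0,0,0,0,0],[0,0,0,0,0,0,0],[0,0,0,0,0,0,0],[0,0,0,0,0,0,0]]

```text
time: 7.88
ee_pos: [358.7, -178.4, 235.5]
tool_rot: [0.014, 0.002, 1.0, 0.009]
force: [-0.2, -0.1, -0.4]
opening: 0.3
```

>>> arm_command:
  steps:
    - [[0,0,0,0,0,0,0],[0,0,0,0,0,0,0],[0,0,0,0,0,0,0],[0,0,0,0,0,0,0],[0,0,0,0,0,0,0]]

```text
time: 8.5
ee_pos: [358.7, -178.5, 235.5]
tool_rot: [0.014, 0.002, 1.0, 0.009]
force: [0.5, 0.1, -0.5]
opening: -0.0
```

Run:
```python
from station import arm
import cv2
o=arm.get_obs();print(o['time'],o['ee_pos'],o['force'])
for n in('scene','top'):cv2.imwrite(f'pics/{n}5.png',arm.grab_frame(n)['frame'][...,::-1])
```

```text
8.5 [ 358.69936567 -178.47215731  235.45124443] [ 0.48003709  0.08368106 -0.48374371]
```

View pics/scene5.png

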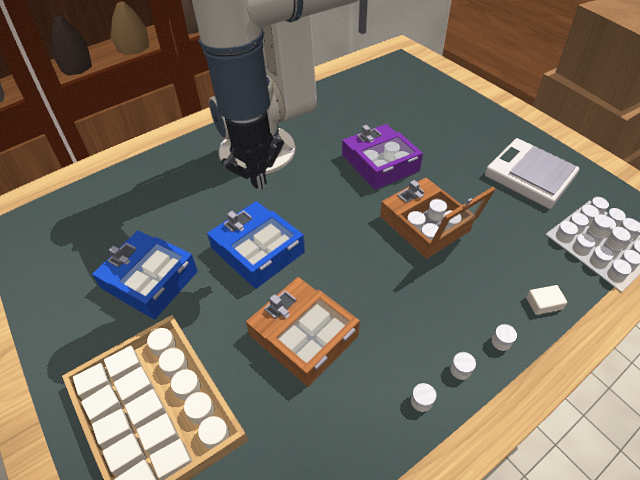

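View pics/top5.png

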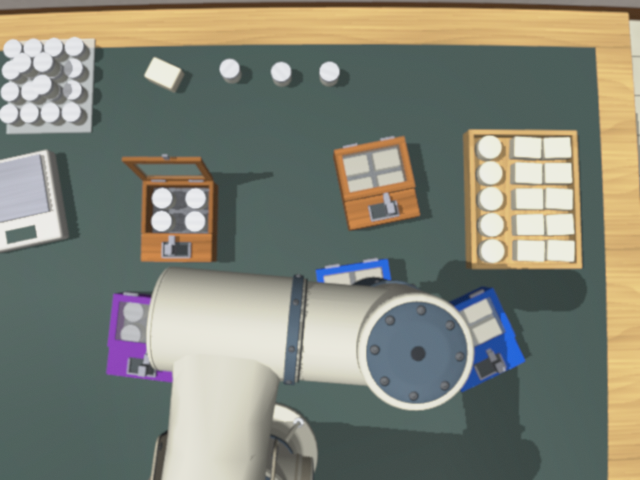

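The jar cover stands up past vertical and the brown soap case is still shut. I'll check the angle against the expected 1.75 rad.

Run:
```python
from station import arm
import numpy as np,cv2
from h import *
f=arm.grab_frame('top');g=arm.grab_frame('scene')
for a in(1.45,1.6,1.75):
    P=[(587-110*np.cos(a),y,57+110*np.sin(a)) for y in(259,108)]
    print(a,proj(f,P).round(1).tolist(),proj(g,P).round(1).tolist())
a=cv2.resize(f['frame'][140:220,110:220],(550,400),interpolation=2)
b=cv2.resize(g['frame'][170:240,420:510],(514,400),interpolation=2)
cv2.imwrite('pics/c6.png',cv2.resize(cv2.hconcat([a,b]),(798,300))[...,::-1])
```

```text
1.45 [[120.4, 178.4], [200.1, 177.7]] [[482.4, 176.2], [434.5, 204.8]]
1.6 [[120.4, 169.6], [200.1, 168.9]] [[488.1, 180.0], [440.2, 209.0]]
1.75 [[121.0, 161.2], [200.4, 160.4]] [[493.7, 184.6], [445.8, 214.2]]
```

View pics/c6.png

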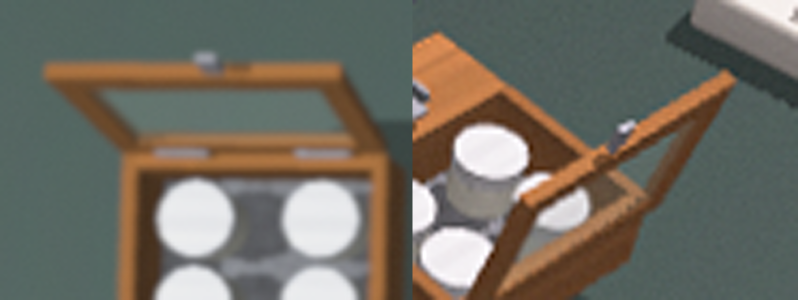

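The cover's edge appears at top (122, 157–161). The prediction for 1.75 rad is (121, 161), so the cover is fully open.

```bash
python3 -c "
from station import arm
print(arm.sign_off())"
```

```text
the job is handed in; nothing more can be done
None
```

The jar case is open and the soap case is still shut. I slid the brown jar case's latch to the left with the closed fingertips, then moved the arm well clear before handing in at about 8.6 s.

- **Jar cover:** the last pictures show it fully open. Its free edge is where it should be for 1.75 rad, to within a few pixels (about 160 rows down in the top view, against 161 predicted).
- **Soap cover and look-alikes:** the brown soap case's cover looked shut. The arm hid parts of the blue and purple cases in the last top view, but they looked unmoved in the scene view.
- **Forces:** readings at the tool stayed under about 2 N at the end of every move.
- **One failed attempt:** on the first approach the pose drifted about 15 mm up and 10 mm forward, so the fingertips ended level with the top of the thumb piece. I backed off, lowered and pushed again. The second push freed the cover.

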